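# Tip the bearing balls from the spouted scoop into the ball magazine

## Robot

A 6-joint arm with a two-finger parallel gripper is mounted at the origin on a cart in front of the work surface, level with it; the furniture and walls round the work are solid. World frame = base frame: x ahead of the robot, y to its left, z up, the work surface at z = 0. Lengths are in m, angles in degrees, forces in N, time in s.
With the tool pointing down it reaches from about 0.35 to 0.725 m from the base axis. Payload 4.3 kg.
Tool frame: the origin (TCP) lies on the centre line of the jaws, within the pads' length; the fingertips stand 17 mm ahead of it and the grasp point (between the pads) lies 2 mm behind it (r.tip_extent is the distance from the TCP to the fingertips, in m); x points along the fingers, z is the direction in which the jaws open and shut, and the axes are right-handed (so a half turn about x gives the same grasp; the last joint's range is limited). The gripper opens to 85 mm and grips with 20 to 120 N. Pads are 22 mm wide; open, the fingers measure 114 mm over their backs; the gripper's body (76 mm by 85 mm) begins 54 mm behind the grasp point. The pads swing forward as they close: fully open they stand 13 mm farther back than shut.
Start: joints at [-83.325, 21.618, 4.641, 73.018, 0, 83.68], TCP at [0.129, -0.56, 0.248] pointing down, gripper open.
Joint ranges: [-156.06, 156.06], [-48.1, 94.91], [-58.44, 69.94], [-101.28, 121.22], [-78.64, 73.56], [-180, 180]. Speed limits (degrees/s): [147.25, 147.25, 180, 180, 180, 180].

## Interface

Orientations are given as a 3x3 rotation matrix whose columns are the frame's x, y, z axes.
In Python, from rig import r, imaging gives the robot as it stands.
- The arm moves only by the tool drive_tool, never from a script. Its argument "moves" is a list that holds one entry, the list of rows, each a list of 6 numbers: the shift along the world's x, y, z in m, then the turn, a rotation vector about the world's x, y, z in degrees. A call has 1 to 10 rows; each row shifts and turns the pose as measured when the row begins; what a row does not reach is not made up. A row lasts 1/10 s, in which the tool goes at most 50 mm and 8.59 degrees, less where a joint would pass 70% of its speed; a pose out of reach is approached as far as the arm can. A call is refused whole if a number of a shift passes 0.05 or a number of a turn 8.59, either way. A call with a gripper value outside its range is refused whole. "fingers" is the opening in per cent of the stroke, from 0 (shut) to 100 (fully open), set as the call begins (left out, the last holds). The fingers move at their own pace and stop on an object; "newtons" is the grip in N (left out, the last holds). Time passes only in rows, so rows that do not move let the fingers close. It gives the time, the measured TCP pose, the force and the opening at its end, in the units of the state.
- r.get_state(): the state, without advancing time (a new reading comes with each control period).
- imaging.capture(name): name is "side" or "top"; returns a dict with "color" (400x640x3 uint8, red, green, blue), "mtx" (3x3 intrinsics, pixels), "rvec" (rotation vector, rad) and "tvec" (3), from world to camera coordinates, as OpenCV has them. Camera axes: x right, y down, z forward; pixel columns grow to the right and rows downward; lengths in m; the calibration is good to about 2 mm. A picture is of the moment at which its call begins. There is no depth.
- r.hand_in(): hands the job in, once; it reports no verdict.
Trained networks look in the newest picture that a camera, given by its name, has taken for a name from the list of things; names that differ only in an ending like _2 or _b are one class to them, and where a whole thing is asked for, a point or a joint stands for the part that bears it (a point fixed in the world has none). Each returns a list of dicts, best first, with "p" (0 to 1); they miss things now and then, are a little off and sometimes report something else, mostly with a low value. They report only what shows in the picture. A call takes as long as a camera call. They do not tell look-alikes from the thing itself.
- imaging.find_in(camera, thing): "extent" ([left, top, right, bottom] in pixels, round what is visible of it).
- imaging.outline_of(camera, thing): "mask" (400x640 bool, what is visible of it) and "extent" ([left, top, right, bottom] in pixels, round what is visible of it).
The state is a dict: "time_s": time; "q": joint angles; "joint_vel": joint speeds; "joint_torque": joint torques, N m; "tcp_pos": TCP position; "ee_rot": TCP orientation; "ft_force": force on the tool from outside, world axes, zero at the start; "torque": the same for the moment, N m; "grip_width": finger opening in m.
Only numpy, scipy, OpenCV 4.12 (cv2) and the standard library are available. Lean on these libraries where they do the work, as an engineer would, in place of code of your own. Each camera call takes 0.05 s, during which the arm holds its last target.

## Task

Refill the ball magazine: swing its cover right aside, carry the scoop over level, bring the turned-down lip of its spout just inside the narrow mouth, and only then tip it, keeping the lip in the mouth until all four steel balls have run in and none has missed. Then set the empty scoop back down flat on the worktop and swing the cover fully shut again. Leave the spray can, the tin and the oil bottle as they stand.

Things in the scene. Friction and masses are not known exactly. Their poses are not given: they have to be found in the camera images.
- magazine: Ball magazine: grey bottle-shaped container fixed to the worktop. Body 88 mm across (foot 96 mm) up to 70 mm high, then narrowing to a neck 62 mm outside, 54 mm inside; rim 115 mm high. Origin: centre of its underside; z up; +x points to the cover's upright pivot pin, 52 mm from the axis, outside the neck.
- mouth (a point): Centre of the magazine's round mouth, at rim height (115 mm above the worktop); inside diameter 54 mm, wall 4 mm. Axes as the magazine's.
- cover (a joint): Angle (rad) of the flat swivelling cover, a steel disc 68 mm across just above the rim, about the pivot pin: 0 = shut at its stop, disc centred on the mouth; it grows counter-clockwise seen from above (knob moves first to the magazine's -y, then beyond the pin), stop at 2.4. Mouth clear from 1.4; at about 2.2 well clear of a scoop at the side. Stays where left; needs about 1 N at the knob.
- cover_knob (a point): Middle of the black upright round knob on the centre of the cover's disc: 16 mm thick, 28 mm tall, this point 22 mm above the rim (the disc's top is 6 mm above it), 11 mm below the knob's top, 52 mm from the pivot pin.
- scoop: Steel scoop, 160 mm long, walls 46 high, under 0.4 kg. Origin: centre of its flat 96 x 64 foot plate's underside; z up; spout points to -x. Tray x -51 to +52, 42 wide; floor falls 12 degrees to the closed rear, so balls stay there while level; 35 to 45 degrees spout-down empties it. Level spout x -72 to -108: 33 wide outside, 28 inside, underside 26, top 46 mm above origin.
- grip_bar (a point): Middle of the straight black grip bar over the tray, at scoop (5, 0, 85) mm: 12 mm wide, 16 mm high, 92 mm long along the scoop's x; nothing but air within 30 mm beside it and below it down to the walls at 46 mm; struts hold its front end (41 mm ahead of this point) and a post its rear end.
- spout_lip (a point): Lower edge of the turned-down lip at the very end of the spout, at scoop (-106.5, 0, 14) mm: a tab 26 mm wide and 3 mm thick hanging 12 mm below the spout's underside. Axes as the scoop's.
- ball_1_center (a point): Centre of a steel bearing ball, 20 mm across, 33 g, oiled and slippery, loose in the rear of the scoop.
- ball_2_center (a point): Centre of a steel bearing ball, 20 mm across, 33 g, oiled and slippery, loose in the rear of the scoop.
- ball_3_center (a point): Centre of a steel bearing ball, 20 mm across, 33 g, oiled and slippery, loose in the rear of the scoop.
- ball_4_center (a point): Centre of a steel bearing ball, 20 mm across, 33 g, oiled and slippery, loose in the rear of the scoop.
- spray_can: White aerosol can, 67 mm across, 195 mm tall, standing close on one side of the magazine (its +y or -y side), in the way of a scoop there. Origin: centre of its underside.
- tin: Round tin with a white lid, 75 mm across, 50 mm tall, on the other side of the magazine; the scoop passes above it. Origin: centre of its underside.
- oil_bottle: Squeeze bottle with a red pointed nozzle, 58 mm across, 153 mm tall, standing at the right near the robot. Origin: centre of its underside.
Mind the look-alikes: they are no part of the job. Leave any yellow look-alike of the scoop alone.

How it is judged (in metres and radians):
On the way, in this order (a step that is already met when the one before it is completed fails the run):
1. the cover is swung aside (past 1.4 rad) (value of joint cover above 1.4 rad), for 0.1 s.
2. the spout's lip is just inside the mouth while the scoop is still level (horizontal distance between spout_lip and mouth below 0.025 m and z of spout_lip in the frame of mouth between -0.045 and -0.001 m and angle between scoop's own z axis and vertical below 0.18 rad), for 0.2 s.
3. all four balls are in the magazine while the lip is still in the mouth (horizontal distance between each of ball_1_center, ball_2_center, ball_3_center, ball_4_center and mouth below 0.042 m and height (world z) of each of ball_1_center, ball_2_center, ball_3_center, ball_4_center below 0.085 m and horizontal distance between spout_lip and mouth below 0.025 m and z of spout_lip in the frame of mouth between -0.045 and -0.001 m), for 0.1 s.
At the end, for the whole second after the job is handed in: All four balls lie inside the magazine, the empty scoop stands flat on the worktop (within 0.06 rad, underside within 8 mm) at rest, and the cover is shut to within 0.12 rad (horizontal distance between each of ball_1_center, ball_2_center, ball_3_center, ball_4_center and mouth below 0.042 m and height (world z) of each of ball_1_center, ball_2_center, ball_3_center, ball_4_center below 0.085 m and height (world z) of scoop below 0.008 m and angle between scoop's own z axis and vertical below 0.06 rad and linear speed of scoop below 0.02 m/s and value of joint cover below 0.12 rad); the robot touches nothing.
It fails at once if a ball falls on the worktop ((height (world z) of ball_1_center below 0.0135 m and horizontal distance between ball_1_center and mouth above 0.045 m) or (height (world z) of ball_2_center below 0.0135 m and horizontal distance between ball_2_center and mouth above 0.045 m) or (height (world z) of ball_3_center below 0.0135 m and horizontal distance between ball_3_center and mouth above 0.045 m) or (height (world z) of ball_4_center below 0.0135 m and horizontal distance between ball_4_center and mouth above 0.045 m)).
It fails at once if the scoop is tipped more than 0.35 rad with balls still in it and its lip outside the mouth (angle between scoop's own z axis and vertical above 0.35 rad and horizontal distance between spout_lip and mouth above 0.032 m and not (horizontal distance between each of ball_1_center, ball_2_center, ball_3_center, ball_4_center and mouth below 0.042 m and height (world z) of each of ball_1_center, ball_2_center, ball_3_center, ball_4_center below 0.085 m)).
It fails at once if the spray can is shoved more than 25 mm or knocked over (distance of spray_can from where it was at the start of the episode above 0.025 m or angle between spray_can's own z axis and vertical above 0.4 rad).
It fails at once if the round tin is shoved more than 25 mm or knocked over (distance of tin from where it was at the start of the episode above 0.025 m or angle between tin's own z axis and vertical above 0.4 rad).
It fails at once if the oil bottle is shoved more than 25 mm or knocked over (distance of oil_bottle from where it was at the start of the episode above 0.025 m or angle between oil_bottle's own z axis and vertical above 0.4 rad).
It also fails if it takes over 72 s, if anything falls off the work surface, if the arm or the gripper's body presses on something with over 40 N, if the wrist force passes 120 N, or if a joint passes its speed limit or range.

## Working session

There is one attempt and no reset: what is moved stays moved. The work goes in short steps, Python scripts to look and compute and a tool call to move; the robot and the scene stay as the last step left them, time stands still between calls to the robot, and variables do not carry over. Pictures are saved under pics/ and viewed, and the job is handed in when it is done.

Besides the shell and the picture viewer there is one more tool, called by a JSON object that holds its "api" and its "payload", one argument or row to a line. drive_tool: Moves the arm, as the interface text tells. Its arguments: {"type":"object","properties":{"moves":{"type":"array"},"fingers":{"type":"number"},"newtons":{"type":"number"}},"required":["moves"]}

```bash
ls; mkdir -p pics; python3 - <<'E'
from rig import r, imaging
import cv2, numpy as np
s=r.get_state(); print({k:np.round(v,3).tolist() for k,v in s.items()})
for n in ("side","top"):
    c=imaging.capture(n); cv2.imwrite(f"pics/{n}0.png",c["color"][:,:,::-1]); print(n,c["mtx"].round(1).tolist(),c["rvec"],c["tvec"])
    for t in ["magazine","cover","cover_knob","scoop","grip_bar","spout_lip","ball_1_center","spray_can","tin","oil_bottle"]:
        print(t,[(round(d["p"],2),np.round(d["extent"]).tolist()) for d in imaging.find_in(n,t)][:5])
E
```

```text
pics
{'time_s': 0.0, 'q': [-83.326, 21.662, 4.562, 73.017, -0.001, 83.681], 'joint_vel': [0.118, 0.05, 0.057, -0.116, -0.027, -0.06], 'joint_torque': [-0.0, -46.36, 26.987, 0.021, 0.0, 0.0], 'tcp_pos': [0.129, -0.56, 0.247], 'ee_rot': [[-0.0, 0.974, 0.225], [0.002, 0.225, -0.974], [-1.0, 0.0, -0.002]], 'ft_force': [0.239, -0.755, 0.068], 'torque': [-0.031, 0.034, -0.032], 'grip_width': 0.085}
side [[388.1, 0.0, 320.7], [0.0, 388.1, 203.1], [0.0, 0.0, 1.0]] [ 0.45277332 -2.50396645  1.52015047] [0.44902792 0.25192024 0.67280835]
magazine [(0.87, [221.0, 212.0, 273.0, 286.0])]
cover [(0.86, [221.0, 207.0, 263.0, 236.0])]
cover_knob [(0.42, [221.0, 210.0, 262.0, 236.0])]
scoop [(0.97, [318.0, 165.0, 358.0, 208.0]), (0.82, [276.0, 258.0, 349.0, 323.0])]
grip_bar [(0.84, [276.0, 256.0, 350.0, 324.0]), (0.74, [318.0, 168.0, 359.0, 209.0]), (0.28, [355.0, 175.0, 377.0, 232.0])]
spout_lip [(0.91, [321.0, 162.0, 358.0, 206.0]), (0.75, [278.0, 256.0, 351.0, 321.0]), (0.39, [356.0, 173.0, 377.0, 232.0])]
ball_1_center []
spray_can [(0.71, [191.0, 224.0, 234.0, 321.0]), (0.62, [275.0, 256.0, 351
[... 213 characters left out ...]
497444 -2.16901644  0.18159204] [-0.13296528  0.55963206  0.89867145]
magazine [(0.61, [242.0, 136.0, 281.0, 190.0])]
cover [(0.93, [243.0, 141.0, 268.0, 177.0]), (0.25, [244.0, 140.0, 279.0, 189.0])]
cover_knob [(0.75, [243.0, 140.0, 273.0, 177.0])]
scoop [(0.89, [392.0, 174.0, 436.0, 230.0]), (0.87, [229.0, 198.0, 262.0, 263.0])]
grip_bar [(0.86, [232.0, 195.0, 262.0, 262.0]), (0.8, [393.0, 169.0, 438.0, 228.0])]
spout_lip [(0.86, [228.0, 197.0, 268.0, 260.0]), (0.83, [388.0, 172.0, 434.0, 229.0])]
ball_1_center [(0.37, [228.0, 198.0, 262.0, 264.0])]
spray_can [(0.83, [187.0, 150.0, 227.0, 188.0])]
tin [(0.91, [296.0, 148.0, 324.0, 179.0])]
oil_bottle [(0.87, [354.0, 231.0, 382.0, 255.0])]
```

```bash
python3 - <<'E'
import cv2
a=cv2.imread("pics/side0.png");cv2.imwrite("pics/side0c.png",cv2.resize(a[140:340,170:410],None,fx=3.3,fy=3,interpolation=cv2.INTER_CUBIC)[:600,:800])
b=cv2.imread("pics/top0.png");cv2.imwrite("pics/top0c.png",cv2.resize(b[120:280,180:450],None,fx=2.9,fy=2.9,interpolation=cv2.INTER_CUBIC))
E
```

```text
(no output)
```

View pics/side0.png

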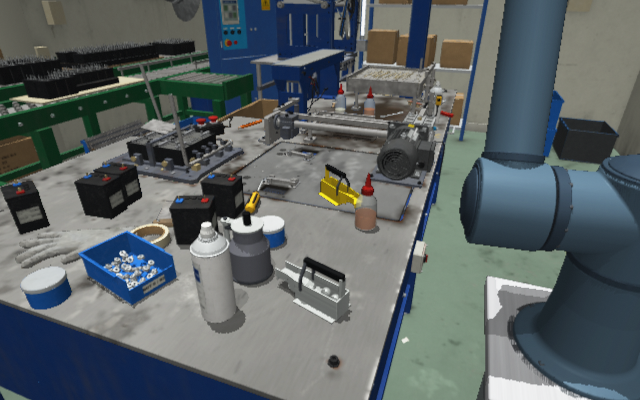

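View pics/top0.png

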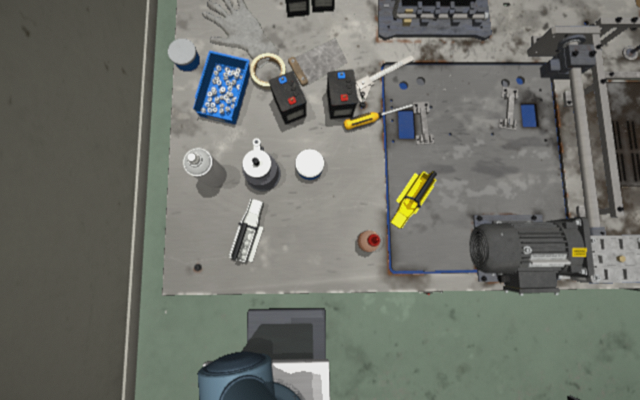

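```bash
ls pics
```

```text
side0.png
side0c.png
top0.png
top0c.png
```

View pics/side0c.png

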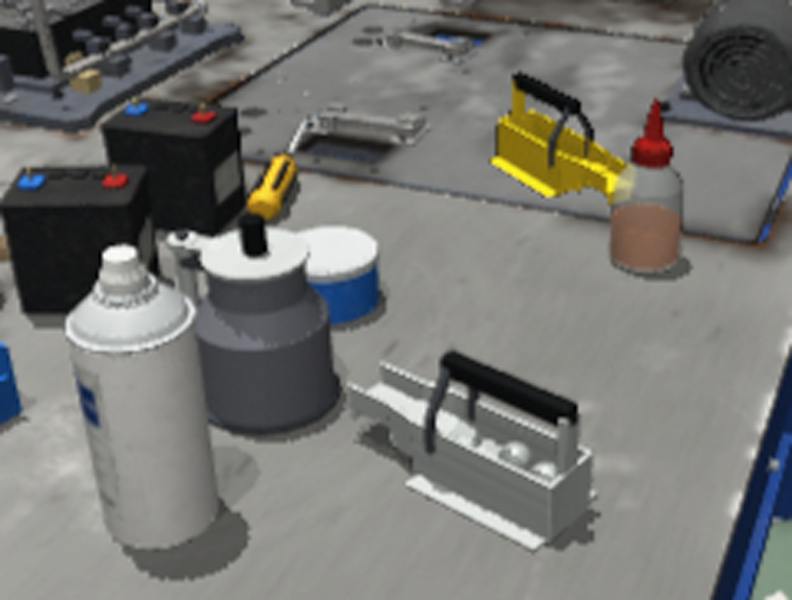

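View pics/top0c.png

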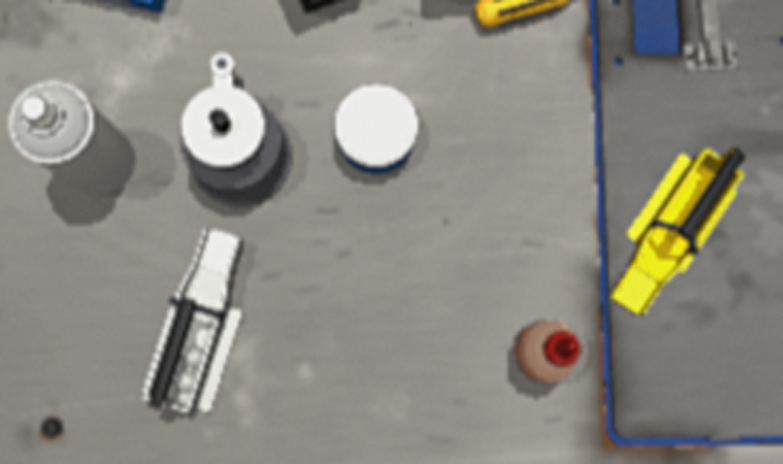

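The steel scoop holding the balls is at top px (247,232), side (313,290). The yellow look-alike is at top (412,199), side (338,187), so I choose the steel one. The cover pin lies away from the robot, at top px (256,142), and the knob is at (256,162).

```bash
cat > h.py <<'E'
import numpy as np, cv2
from rig import r, imaging
def cam(c):
    R=cv2.Rodrigues(np.array(c["rvec"],float))[0]; return R,np.array(c["tvec"],float).ravel(),c["mtx"]
def ray(c,u,v):
    R,t,K=cam(c); d=R.T@(np.linalg.inv(K)@[u,v,1.]); return -R.T@t,d/np.linalg.norm(d)
def atz(c,u,v,z):
    o,d=ray(c,u,v); return o+d*(z-o[2])/d[2]
def tri(c1,p1,c2,p2):
    o1,d1=ray(c1,*p1);o2,d2=ray(c2,*p2)
    A=np.stack([d1,-d2],1);s=np.linalg.lstsq(A,o2-o1,rcond=None)[0]
    a=o1+s[0]*d1;b=o2+s[1]*d2
    return (a+b)/2,np.linalg.norm(a-b)
def proj(c,P):
    return cv2.projectPoints(np.atleast_2d(np.array(P,float)),np.array(c["rvec"]),np.array(c["tvec"]),c["mtx"],None)[0].reshape(-1,2)
E
cat > m.py <<'E'
from h import *
S=imaging.capture("side");T=imaging.capture("top")
s=lambda x,y:(170+(x+.5)/3.3-.5,140+(y+.5)/3-.5)
t=lambda x,y:(180+(x+.5)/2.9-.5,120+(y+.5)/2.9-.5)
print("cams",ray(S,0,0)[0],ray(T,0,0)[0])
kt=tri(T,t(218,118),S,s(254,216));print("knob top",kt)
print("knobtop@.148",atz(T,*t(218,118),.148),atz(S,*s(254,216),.148))
print("pin@.121",atz(T,*t(222,62),.121),atz(S,*s(183,238),.121))
print("disc c@.121",atz(T,*t(223,127),.121),atz(S,*s(254,254),.121))
fr=(t(188,303),s(450,360));re=(t(157,405),s(572,412))
for a,b in(fr,re): print("bar",tri(T,a,S,b),atz(T,*a,.093),atz(S,*b,.093))
for n,z in(("tin",.05),("oil_bottle",.0),("spray_can",.195)):
    for c,nm in((T,"top"),(S,"side")):
        d=imaging.find_in(nm,n)
        if d: e=d[0]["extent"];print(n,nm,atz(c,(e[0]+e[2])/2,(e[1]+e[3])/2,z/2))
print("tin",atz(T,*t(376,125),.05),"can",atz(T,*t(51,121),.16),"oil nozzle",atz(T,*t(563,348),.14))
print("spout end top z.046",atz(T,*t(205,231),.046),atz(T,*t(241,238),.046))
E
python3 m.py
```

```text
cams [0.25791234 0.60712652 0.53163857] [ 0.42263036 -0.11649855  0.9727743 ]
knob top (array([0.63484536, 0.01181484, 0.15167219]), np.float64(0.0009534415735970442))
knobtop@.148 [0.63533712 0.01218715 0.148     ] [0.63904917 0.00602687 0.148     ]
pin@.121 [0.6901901  0.01369133 0.121     ] [0.69204363 0.00818806 0.121     ]
disc c@.121 [0.63464111 0.01218936 0.121     ] [0.63848789 0.01138179 0.121     ]
bar (array([0.49240016, 0.04410471, 0.09131068]), np.float64(0.0011838655822011088)) [0.49170113 0.04360872 0.093     ] [0.49209915 0.04634228 0.093     ]
bar (array([0.40969124, 0.06835988, 0.09070619]), np.float64(0.0029803959992021293)) [0.40828623 0.06750187 0.093     ] [0.41035585 0.07146318 0.093     ]
tin top [ 0.65356601 -0.11773346  0.025     ]
tin side [ 0.64598939 -0.11043855  0.025     ]
oil_bottle top [ 0.4472734  -0.27173445  0.        ]
oil_bottle side [ 0.48185523 -0.39837299  0.        ]
spray_can top [0.62721105 0.13534429 0.0975    ]
spray_can side [0.63265171 0.1478607  0.0975    ]
tin [ 0.65316959 -0.11392119  0.05      ] can [0.63073672 0.14098737 0.16      ] oil nozzle [ 0.44922839 -0.26004319  0.14      ]
spout end top z.046 [0.55901678 0.03825397 0.046     ] [0.55245316 0.00642993 0.046     ]
```

{"api": "drive_tool", "payload": {
  "moves": [
    [[0.032, 0.036, 0, 0, 0, 8.5], [0.032, 0.036, 0, 0, 0, 8.5], [0.032, 0.036, 0, 0, 0, 8.5], [0.032, 0.036, 0, 0, 0, 8.5], [0.032, 0.036, 0, 0, 0, 8.5], [0.032, 0.036, 0, 0, 0, 8.5], [0.032, 0.036, 0, 0, 0, 8.5], [0.032, 0.036, 0, 0, 0, 8.5], [0.032, 0.036, 0, 0, 0, 8.5], [0.032, 0.036, 0, 0, 0, 8.5]]
  ],
  "fingers": 60,
  "newtons": 20
}}

```text
time_s: 2.5
tcp_pos: [0.4548, -0.1918, 0.2489]
ee_rot: [[0.008, -0.156, 0.988], [-0.003, 0.988, 0.156], [-1.0, -0.004, 0.008]]
ft_force: [1.2, -0.9, -0.3]
grip_width: 0.0513
```

{"api": "drive_tool", "payload": {
  "moves": [
    [[0.018, 0.02, 0, 0, 0, 8.5], [0.018, 0.02, 0, 0, 0, 8.5], [0.018, 0.02, 0, 0, 0, 8.5], [0.018, 0.02, 0, 0, 0, 8.5], [0.018, 0.02, 0, 0, 0, 8.5], [0.018, 0.02, 0, 0, 0, 8.5], [0.018, 0.02, -0.01, 0, 0, 8.5], [0.018, 0.02, -0.01, 0, 0, 8.5], [0.018, 0.02, -0.01, 0, 0, 8.5], [0.018, 0.02, -0.01, 0, 0, 8.5]]
  ]
}}

```text
time_s: 3.5
tcp_pos: [0.645, 0.021, 0.2104]
ee_rot: [[0.009, -0.996, -0.086], [0.01, -0.086, 0.996], [-1.0, -0.01, 0.009]]
ft_force: [-0.4, -0.1, -0.8]
grip_width: 0.0511
```

{"api": "drive_tool", "payload": {
  "moves": [
    [[0, 0, 0, 0, 0, 0]]
  ]
}}

```text
time_s: 3.6
tcp_pos: [0.6458, 0.0235, 0.2082]
ee_rot: [[0.007, -0.996, -0.091], [0.011, -0.091, 0.996], [-1.0, -0.008, 0.011]]
ft_force: [0.5, -0.9, -0.2]
grip_width: 0.0513
```

Check the knob position now with the gripper above.

```bash
python3 - <<'E'
from h import *
S=imaging.capture("side");T=imaging.capture("top")
a=S["color"][150:300,170:370,::-1].copy();b=T["color"][110:260,190:390,::-1].copy()
for P,col in(((.636,.011,.148),(0,0,255)),((.636,.011,.121),(0,255,0)),((.690,.012,.121),(255,0,0)),(r.get_state()["tcp_pos"],(255,255,0))):
    u=proj(S,P)[0]-[170,150];cv2.drawMarker(a,(int(round(u[0])),int(round(u[1]))),col,0,5)
    u=proj(T,P)[0]-[190,110];cv2.drawMarker(b,(int(round(u[0])),int(round(u[1]))),col,0,5)
cv2.imwrite("pics/k1.png",cv2.resize(np.hstack([a,b]),None,fx=2,fy=2,interpolation=cv2.INTER_NEAREST))
E
```

```text
(no output)
```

View pics/k1.png

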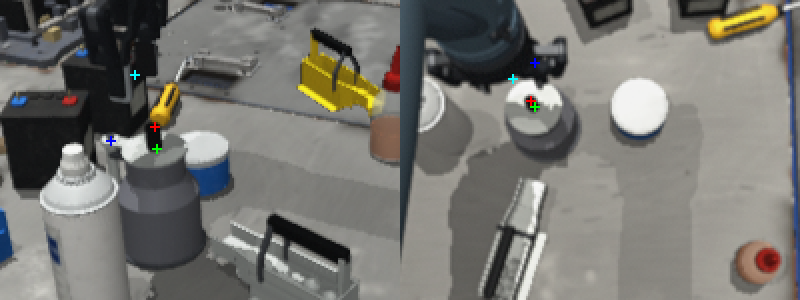

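The markers sit on the knob (side crop px (153,128)) and on the disc, so the measurement holds. I'll centre on it and descend.

{"api": "drive_tool", "payload": {
  "moves": [
    [[-0.005, -0.007, 0, 0, 0, -3], [-0.005, -0.006, 0, 0, 0, -2], [0, 0, -0.015, 0, 0, 0], [0, 0, -0.015, 0, 0, 0], [0, 0, -0.015, 0, 0, 0], [0, 0, -0.012, 0, 0, 0], [0, 0, -0.006, 0, 0, 0], [0, 0, 0, 0, 0, 0]]
  ]
}}

```text
time_s: 4.5
tcp_pos: [0.6321, 0.0005, 0.151]
ee_rot: [[0.016, -1.0, 0.022], [0.006, 0.022, 1.0], [-1.0, -0.016, 0.006]]
ft_force: [-0.0, -0.3, -0.4]
grip_width: 0.0511
```

{"api": "drive_tool", "payload": {
  "moves": [
    [[0.004, 0.01, -0.004, 0, 0, 0], [0, 0, -0.003, 0, 0, 0], [0, 0, 0, 0, 0, 0]]
  ]
}}

```text
time_s: 4.8
tcp_pos: [0.6374, 0.0112, 0.1451]
ee_rot: [[0.019, -1.0, 0.022], [0.006, 0.023, 1.0], [-1.0, -0.019, 0.007]]
ft_force: [1.3, 0.2, -0.2]
grip_width: 0.0511
```

{"api": "drive_tool", "payload": {
  "moves": [
    [[0, 0, -0.001, 0, 0, 0], [0, 0, 0, 0, 0, 0], [0, 0, 0, 0, 0, 0], [0, 0, 0, 0, 0, 0], [0, 0, 0, 0, 0, 0], [0, 0, 0, 0, 0, 0]]
  ],
  "fingers": 0,
  "newtons": 20
}}

```text
time_s: 5.4
tcp_pos: [0.6381, 0.0116, 0.1448]
ee_rot: [[0.02, -1.0, 0.022], [0.006, 0.022, 1.0], [-1.0, -0.02, 0.006]]
ft_force: [0.2, 0.7, 0.8]
grip_width: 0.0146
```

{"api": "drive_tool", "payload": {
  "moves": [
    [[0.0005, -0.0072, 0, 0, 0, 8], [0.0015, -0.0071, 0, 0, 0, 8], [0.0025, -0.0068, 0, 0, 0, 8], [0.0034, -0.0064, 0, 0, 0, 8], [0.0043, -0.0059, 0, 0, 0, 8], [0.005, -0.0052, 0, 0, 0, 8]]
  ]
}}

```text
time_s: 6.0
tcp_pos: [0.6574, -0.0275, 0.1448]
ee_rot: [[0.012, -0.66, -0.751], [0.022, -0.751, 0.66], [-1.0, -0.025, 0.005]]
ft_force: [2.7, 1.9, -1.2]
grip_width: 0.0152
```

{"api": "drive_tool", "payload": {
  "moves": [
    [[0.0059, -0.0042, 0, 0, 0, 8], [0.0064, -0.0034, 0, 0, 0, 8], [0.0068, -0.0024, 0, 0, 0, 8], [0.0071, -0.0014, 0, 0, 0, 8], [0.0072, -0.0004, 0, 0, 0, 8], [0.0072, 0.0006, 0, 0, 0, 8]]
  ]
}}

```text
time_s: 6.6
tcp_pos: [0.7002, -0.0381, 0.1448]
ee_rot: [[-0.009, 0.15, -0.989], [0.03, -0.988, -0.15], [-1.0, -0.031, 0.004]]
ft_force: [0.3, 2.2, 0.2]
grip_width: 0.0147
```

{"api": "drive_tool", "payload": {
  "moves": [
    [[0.007, 0.0019, 0, 0, 0, 8], [0.0067, 0.0029, 0, 0, 0, 8], [0.0062, 0.0038, 0, 0, 0, 8], [0, 0, 0, 0, 0, 0], [0, 0, 0, 0, 0, 0]]
  ]
}}

```text
time_s: 7.1
tcp_pos: [0.7213, -0.0287, 0.1448]
ee_rot: [[-0.021, 0.552, -0.834], [0.025, -0.833, -0.552], [-0.999, -0.032, 0.004]]
ft_force: [-2.3, -0.5, 0.3]
grip_width: 0.0146
```

{"api": "drive_tool", "payload": {
  "moves": [
    [[0, 0, 0, 0, 0, 0], [0, 0, 0, 0, 0, 0], [0, 0, 0.01, 0, 0, 0], [0, 0, 0.03, 0, 0, 0], [0, 0, 0.03, 0, 0, 0], [0, 0, 0.02, 0, 0, -8.5], [-0.01, 0.004, 0, 0, 0, -8.5], [-0.02, 0.007, 0, 0, 0, -8.5], [-0.02, 0.007, 0, 0, 0, -8.5], [-0.02, 0.007, 0, 0, 0, -8.5]]
  ],
  "fingers": 60
}}

```text
time_s: 8.1
tcp_pos: [0.6498, -0.0065, 0.2429]
ee_rot: [[0.008, -0.177, -0.984], [0.033, -0.984, 0.177], [-0.999, -0.034, -0.002]]
ft_force: [0.0, -0.4, -0.0]
grip_width: 0.0518
```

{"api": "drive_tool", "payload": {
  "moves": [
    [[-0.02, 0.007, 0, 0, 0, -8.5], [-0.02, 0.007, 0, 0, 0, -8.5], [-0.02, 0.007, 0, 0, 0, -8.5], [-0.02, 0.007, 0, 0, 0, -8.5], [-0.02, 0.006, 0, 0, 0, -8.5], [-0.02, 0.006, 0, 0, 0, -8.5], [-0.02, 0.005, 0, 0, 0, -8.5], [-0.01, 0, 0, 0, 0, -8.5], [0, 0, 0, 0, 0, 0]]
  ]
}}

```text
time_s: 9.0
tcp_pos: [0.4912, 0.0396, 0.2527]
ee_rot: [[0.043, -0.98, -0.193], [-0.001, -0.193, 0.981], [-0.999, -0.042, -0.009]]
ft_force: [0.8, 0.1, -0.4]
grip_width: 0.0513
```

```bash
python3 - <<'E'
from h import *
S=imaging.capture("side");T=imaging.capture("top")
a=S["color"][180:330,190:390,::-1].copy();b=T["color"][120:270,190:390,::-1].copy()
m=np.array([.4505,.0575,.085]);h=np.radians(-16.5);f=np.array([np.cos(h),np.sin(h),0])
for P,col in((m+[0,0,.008],(0,0,255)),(m+f*.046+[0,0,.008],(0,255,0)),(m-f*.046+[0,0,.008],(0,255,0)),(m+f*.1115-[0,0,.071],(255,0,255)),(m+f*.113-[0,0,.039],(0,200,255))):
    u=proj(S,P)[0]-[190,180];cv2.drawMarker(a,(int(round(u[0])),int(round(u[1]))),col,0,5)
    u=proj(T,P)[0]-[190,120];cv2.drawMarker(b,(int(round(u[0])),int(round(u[1]))),col,0,5)
cv2.imwrite("pics/k2.png",cv2.resize(np.hstack([a,b]),None,fx=2,fy=2,interpolation=cv2.INTER_CUBIC))
E
```

```text
(no output)
```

View pics/k2.png

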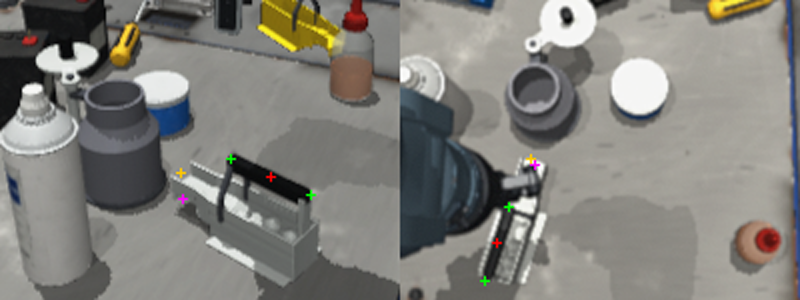

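```bash
python3 - <<'E'
from h import *
S=imaging.capture("side");T=imaging.capture("top")
print(atz(T,258,165.3,.115),atz(S,247,228.3,.115))
E
```

```text
[0.63157628 0.00960504 0.115     ] [0.63525445 0.01643859 0.115     ]
```

{"api": "drive_tool", "payload": {
  "moves": [
    [[-0.014, 0.006, -0.02, 0, 1.2, -8.5], [-0.014, 0.006, -0.02, 0, 1.2, -8.5], [-0.01, 0.005, -0.02, 0, 0, -8.5], [0, 0, -0.02, 0, 0, 0], [0, 0, -0.01, 0, 0, 0], [0, 0, 0, 0, 0, 0]]
  ]
}}

```text
time_s: 9.8
tcp_pos: [0.4596, 0.0554, 0.1598]
ee_rot: [[0.001, -0.968, 0.253], [-0.01, 0.253, 0.967], [-1.0, -0.004, -0.009]]
ft_force: [0.2, -0.5, 0.0]
grip_width: 0.0512
```

{"api": "drive_tool", "payload": {
  "moves": [
    [[-0.008, 0.002, -0.01, 0.3, 0, -1.8], [0, 0, -0.02, 0, 0, 0], [0, 0, -0.02, 0, 0, 0], [0, 0, -0.01, 0, 0, 0], [0, 0, -0.008, 0, 0, 0], [0, 0, 0, 0, 0, 0]]
  ]
}}

```text
time_s: 10.4
tcp_pos: [0.4586, 0.0564, 0.0944]
ee_rot: [[0.011, -0.959, 0.282], [-0.004, 0.282, 0.959], [-1.0, -0.011, -0.001]]
ft_force: [-0.4, -0.1, -0.2]
grip_width: 0.0512
```

{"api": "drive_tool", "payload": {
  "moves": [
    [[-0.007, 0.0005, -0.006, 0, 0.5, 0], [0, 0, -0.004, 0, 0, 0], [0, 0, 0, 0, 0, 0]]
  ]
}}

```text
time_s: 10.7
tcp_pos: [0.4528, 0.0569, 0.0854]
ee_rot: [[0.004, -0.959, 0.282], [-0.004, 0.282, 0.959], [-1.0, -0.005, -0.003]]
ft_force: [0.1, -0.1, 0.4]
grip_width: 0.0512
```

```bash
python3 - <<'E'
from h import *
S=imaging.capture("side");T=imaging.capture("top")
a=S["color"][220:340,240:390,::-1].copy();b=T["color"][170:290,190:340,::-1].copy()
cv2.imwrite("pics/k3.png",cv2.resize(np.hstack([a,b]),None,fx=2.6,fy=2.6,interpolation=cv2.INTER_CUBIC))
print(r.get_state()["tcp_pos"],r.get_state()["ee_rot"].round(3) if hasattr(r.get_state()["ee_rot"],"round") else 0)
E
```

```text
[0.45291377 0.05690783 0.08566631] [[ 0.004 -0.959  0.282]
 [-0.004  0.282  0.959]
 [-1.    -0.005 -0.003]]
```

View pics/k3.png

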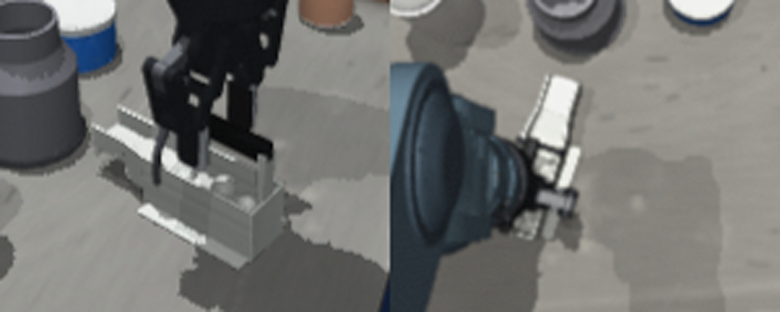

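The bar lies between the fingers, clear of the front struts. Closing.

{"api": "drive_tool", "payload": {
  "moves": [
    [[0, 0, -0.003, 0, 0, 0], [0, 0, 0, 0, 0, 0], [0, 0, 0, 0, 0, 0], [0, 0, 0, 0, 0, 0], [0, 0, 0, 0, 0, 0], [0, 0, 0, 0, 0, 0], [0, 0, 0, 0, 0, 0]]
  ],
  "fingers": 0,
  "newtons": 80
}}

```text
time_s: 11.5
tcp_pos: [0.4535, 0.0568, 0.0831]
ee_rot: [[0.006, -0.959, 0.282], [-0.004, 0.282, 0.959], [-1.0, -0.007, -0.003]]
ft_force: [-0.6, 0.0, -0.6]
grip_width: 0.0106
```

{"api": "drive_tool", "payload": {
  "moves": [
    [[0, 0, 0.005, 0, 0, 0], [0, 0, 0.01, 0, 0, 0], [0, 0, 0.012, 0, 0, 0], [0, 0, 0.012, 0, 0, 0], [0, 0, 0.012, 0, 0, 0], [0, 0, 0.006, 0, 0, 0]]
  ]
}}

```text
time_s: 12.1
tcp_pos: [0.4494, 0.057, 0.1418]
ee_rot: [[-0.003, -0.959, 0.282], [-0.004, 0.282, 0.959], [-1.0, 0.001, -0.005]]
ft_force: [-0.7, -0.2, -4.3]
grip_width: 0.0106
```

```bash
python3 - <<'E'
from h import *
S=imaging.capture("side");T=imaging.capture("top")
a=S["color"][180:300,240:390,::-1].copy();b=T["color"][170:290,190:340,::-1].copy()
cv2.imwrite("pics/k4.png",cv2.resize(np.hstack([a,b]),None,fx=2.6,fy=2.6,interpolation=cv2.INTER_CUBIC))
E
```

```text
(no output)
```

View pics/k4.png

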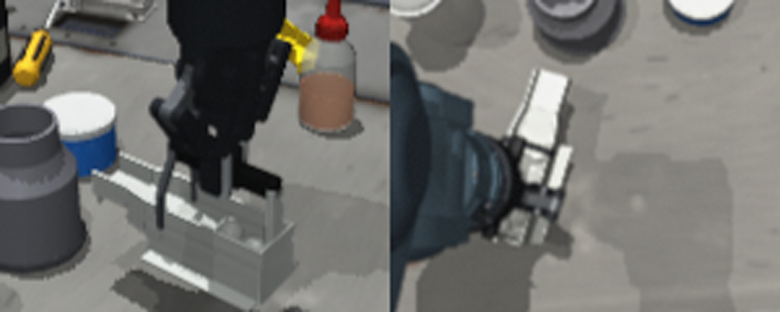

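The scoop is lifted, level and firmly held, and the balls sit at the rear.

{"api": "drive_tool", "payload": {
  "moves": [
    [[0, -0.003, 0.008, 0, 0, 0], [0, -0.006, 0.013, 0, 0, 1], [0, -0.009, 0.015, 0, 0, 2.5], [0, -0.012, 0.015, 0, 0, 4], [0, -0.014, 0.015, 0, 0, 5], [0.002, -0.014, 0.015, 0, 0, 5], [0.004, -0.014, 0.01, 0, 0, 5], [0.006, -0.014, 0.005, 0, 0, 5], [0.007, -0.014, 0, 0, 0, 5], [0.007, -0.014, 0, 0, 0, 5]]
  ]
}}

```text
time_s: 13.2
tcp_pos: [0.47, -0.0611, 0.2399]
ee_rot: [[-0.009, -0.922, -0.388], [-0.011, -0.388, 0.922], [-1.0, 0.012, -0.007]]
ft_force: [0.5, 0.3, -4.0]
grip_width: 0.0106
```

{"api": "drive_tool", "payload": {
  "moves": [
    [[0.007, -0.014, 0, 0, 0, 5], [0.007, -0.014, 0, 0, 0, 5], [0.007, -0.012, 0, 0, 0, 5], [0.008, -0.01, 0, 0, 0, 5], [0.008, -0.008, 0, 0, 0, 5], [0.008, -0.005, 0, 0, 0, 5], [0.008, -0.003, 0, 0, 0, 5], [0.008, 0, 0, 0, 0, 5], [0.006, 0, 0, 0, 0, 4], [0.003, 0, 0, 0, 0, 2]]
  ]
}}

```text
time_s: 14.2
tcp_pos: [0.5382, -0.1337, 0.2365]
ee_rot: [[-0.01, -0.333, -0.943], [-0.015, -0.943, 0.333], [-1.0, 0.018, 0.005]]
ft_force: [-0.4, 0.0, -3.6]
grip_width: 0.0106
```

{"api": "drive_tool", "payload": {
  "moves": [
    [[0.008, -0.002, 0, 0, 0, 1], [0.012, -0.003, -0.003, 0, 0, 1], [0.014, -0.003, -0.005, 0, 0, 1], [0.012, -0.003, -0.006, 0, 0, 0.5], [0.006, 0, -0.004, 0, 0, 0], [0, 0, 0, 0, 0, 0], [0, 0, 0, 0, 0, 0]]
  ]
}}

```text
time_s: 14.9
tcp_pos: [0.5918, -0.1459, 0.2152]
ee_rot: [[-0.015, -0.274, -0.962], [-0.014, -0.962, 0.274], [-1.0, 0.018, 0.011]]
ft_force: [0.2, 0.9, -3.7]
grip_width: 0.0105
```

```bash
cat > v.py <<'E'
from h import *
import sys
def view(name,pts=[],sb=(180,300,200,350),tb=(110,230,190,340),f=2.6):
    S=imaging.capture("side");T=imaging.capture("top")
    im=[]
    for c,b in((S,sb),(T,tb)):
        a=cv2.resize(c["color"][b[0]:b[1],b[2]:b[3],::-1],None,fx=f,fy=f,interpolation=cv2.INTER_CUBIC)
        for P,col in pts:
            u=(proj(c,P)[0]-[b[2],b[0]]+.5)*f-.5;cv2.drawMarker(a,(int(round(u[0])),int(round(u[1]))),col,0,7)
        im.append(a)
    cv2.imwrite(f"pics/{name}.png",np.hstack(im)); return S,T
def scoop_pts(d=.1085,dz=.002):
    # d: lip ahead of TCP along spout; returns lip, spout top end corners
    s=r.get_state();p=np.array(s["tcp_pos"]);R=np.array(s["ee_rot"])
    z=R[:,2];up=-R[:,0];f=np.cross(z,up)
    if abs(f@ (R[:,1]))<.9: print("?")
    bar=p+up*dz
    lip=bar+f*d-up*.071
    return bar,lip,lip+up*.032+f*.0015+z*.0165,lip+up*.032+f*.0015-z*.0165,f
E
python3 - <<'E'
from v import *
b,l,c1,c2,f=scoop_pts(); print("f",f,"lip",l,r.get_state()["tcp_pos"])
M=[.636,.0115,.115]
ring=[([M[0]+.027*np.cos(a),M[1]+.027*np.sin(a),.115],(0,255,0)) for a in np.arange(0,6.28,.785)]
view("k5",[(l,(255,0,255)),(c1,(0,0,255)),(c2,(0,0,255)),(b,(255,255,0))]+ring)
E
```

```text
f [ 0.27371702  0.96164598 -0.01777665] lip [ 0.62050139 -0.04254837  0.14431463] [ 0.59184071 -0.14590706  0.21522864]
```

View pics/k5.png

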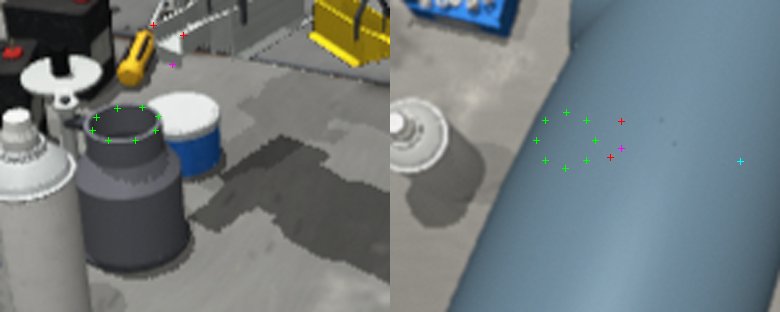

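```bash
python3 - <<'E'
from v import *
b,l,c1,c2,f=scoop_pts()
z=np.array(r.get_state()["ee_rot"])[:,2]
M=[.636,.0115,.115]
ring=[([M[0]+.027*np.cos(a),M[1]+.027*np.sin(a),.115],(0,255,0)) for a in np.arange(0,6.28,.785)]
view("k6",[(l+z*.013,(255,0,255)),(l-z*.013,(255,0,255)),(c1,(0,0,255)),(c2,(0,0,255))]+ring,sb=(175,245,220,300),tb=(175,245,220,222),f=8)
E
```

View pics/k6.png

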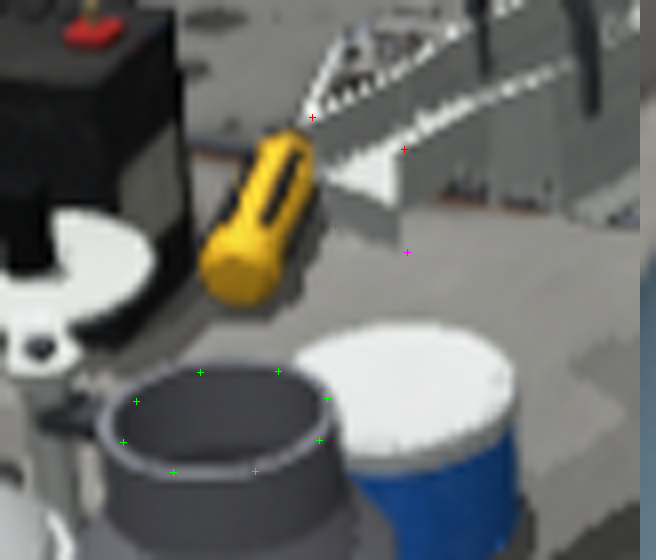

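The side view shows lip and mouth agreeing with the model: both are offset about 1 px the same way, so their relative error is about 1 mm. Moving over the mouth, then down.

{"api": "drive_tool", "payload": {
  "moves": [
    [[0.001, 0.004, 0, 0, 0, 0], [0.002, 0.007, -0.002, 0, 0, 0], [0.003, 0.009, -0.003, 0, 0, 0], [0.003, 0.009, -0.003, 0, 0, 0], [0.002, 0.006, -0.002, 0, 0, 0], [0, 0, 0, 0, 0, 0], [0, 0, 0, 0, 0, 0]]
  ]
}}

```text
time_s: 15.8
tcp_pos: [0.6034, -0.1063, 0.2059]
ee_rot: [[-0.013, -0.272, -0.962], [-0.014, -0.962, 0.272], [-1.0, 0.017, 0.009]]
ft_force: [-0.3, -1.3, -2.7]
grip_width: 0.0104
```

```bash
python3 - <<'E'
from v import *
b,l,c1,c2,f=scoop_pts();print(l,f,l-np.array([.636,.0115,.115]))
E
```

```text
[ 0.63196887 -0.00287239  0.13500178] [ 0.27202883  0.96213397 -0.01727816] [-0.00403113 -0.01437239  0.02000178]
```

Lip is 15 mm short of the centre along the spout, as wanted. Lowering 28 mm.

{"api": "drive_tool", "payload": {
  "moves": [
    [[0, 0, -0.004, 0, 0, 0], [0, 0, -0.007, 0, 0, 0], [0, 0, -0.007, 0, 0, 0], [0, 0, -0.005, 0, 0, 0], [0, 0, -0.002, 0, 0, 0], [0, 0, 0, 0, 0, 0]]
  ]
}}

```text
time_s: 16.4
tcp_pos: [0.6027, -0.1074, 0.1779]
ee_rot: [[-0.014, -0.274, -0.962], [-0.015, -0.962, 0.274], [-1.0, 0.018, 0.01]]
ft_force: [-0.3, 0.2, -3.8]
grip_width: 0.0105
```

```bash
python3 - <<'E'
from v import *
b,l,c1,c2,f=scoop_pts();print(l,f,l-np.array([.636,.0115,.115]))
z=np.array(r.get_state()["ee_rot"])[:,2]
M=[.636,.0115,.115]
ring=[([M[0]+.027*np.cos(a),M[1]+.027*np.sin(a),.115],(0,255,0)) for a in np.arange(0,6.28,.785)]
view("k7",[(l+z*.013,(255,0,255)),(l-z*.013,(255,0,255)),(c1,(0,0,255)),(c2,(0,0,255))]+ring,sb=(175,245,220,300),tb=(175,245,220,222),f=8)
E
```

```text
[ 0.63135354 -0.00405358  0.10697252] [ 0.27368772  0.96165162 -0.01792209] [-0.00464646 -0.01555358 -0.00802748]
```

View pics/k7.png

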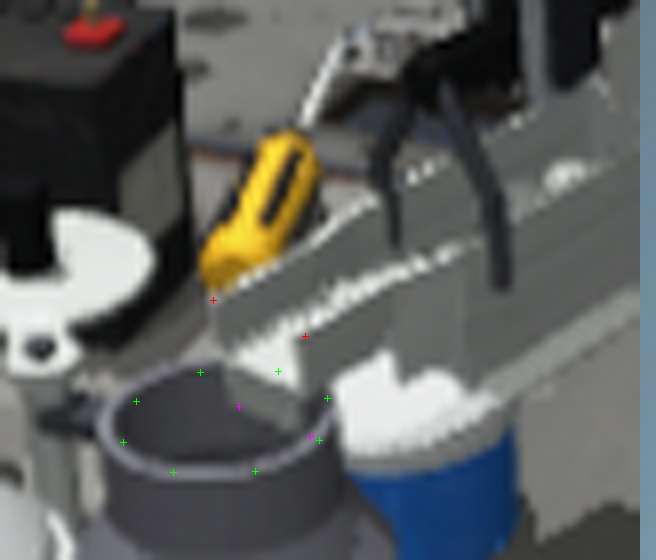

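Lip is inside the near side of the mouth and the spout is still level. Working out the tipping increments about the lip.

```bash
cat > tip.py <<'E'
from v import *
import sys
def plan(dt,n,lipd):   # dt deg per row, n rows, lipd target lip rel mouth (along f_h, z)
    s=r.get_state();R=np.array(s["ee_rot"]);p=np.array(s["tcp_pos"])
    b,l,_,_,f=scoop_pts();M=np.array([.636,.0115,.115])
    e=l-M;fh=np.array([f[0],f[1],0]);fh/=np.linalg.norm(fh);side=np.cross([0,0,1],fh)
    t=np.degrees(np.arcsin(-f[2]))
    print("tilt %.1f lip along %.4f side %.4f z %.4f roll %.3f"%(t,e@fh,e@side,e[2],np.array(s["ee_rot"])[2,2]), "force",np.round(s["ft_force"],1))
    print("heading",np.degrees(np.arctan2(fh[1],fh[0])))
    pts=[p]
    rel=p-l
    ax=np.cross([0,0,1],fh)
    for i in range(1,n+1):
        Q=cv2.Rodrigues(ax*np.radians(dt*i))[0]
        lt=l+(M+fh*lipd[0]+[0,0,lipd[1]]-l)*i/n
        pts.append(lt+Q@rel)
    print("turn",np.round(ax*dt,2)); print(np.round(np.diff(pts,axis=0),4).tolist())
if __name__=="__main__":
    a=list(map(float,sys.argv[1:])); plan(a[0],int(a[1]),(a[2],a[3]))
E
python3 tip.py 4 4 -.0145 -.010
```

```text
tilt 1.0 lip along -0.0162 side -0.0001 z -0.0075 roll 0.009 force [ 1.  -0.2 -4.2]
heading 74.11172906555689
turn [-3.85  1.1   0.  ]
[[0.0015, 0.0054, 0.0067], [0.0017, 0.0059, 0.0063], [0.0018, 0.0064, 0.0059], [0.0019, 0.0068, 0.0054]]
```

{"api": "drive_tool", "payload": {
  "moves": [
    [[0, 0, 0, 0, 0, 0], [0, 0, 0, 0, 0, 0], [0.0015, 0.0054, 0.0067, -3.85, 1.1, 0], [0.0017, 0.0059, 0.0063, -3.85, 1.1, 0], [0.0018, 0.0064, 0.0059, -3.85, 1.1, 0]]
  ]
}}

```text
time_s: 17.0
tcp_pos: [0.6079, -0.0928, 0.1991]
ee_rot: [[-0.071, -0.273, -0.96], [-0.221, -0.934, 0.281], [-0.973, 0.232, 0.006]]
ft_force: [-0.6, 0.0, -3.0]
grip_width: 0.0107
```

```bash
python3 tip.py 4 3 -.0145 -.010
```

```text
tilt 13.4 lip along -0.0185 side -0.0019 z -0.0082 roll 0.006 force [-0.6  0.  -3. ]
heading 73.72766960833744
turn [-3.84  1.12  0.  ]
[[0.0016, 0.0078, 0.0054], [0.0017, 0.0082, 0.0049], [0.0018, 0.0086, 0.0044]]
```

{"api": "drive_tool", "payload": {
  "moves": [
    [[0.003, 0.0095, 0.0052, -3.84, 1.12, 0], [0.002, 0.0085, 0.0049, -3.84, 1.12, 0]]
  ]
}}

```text
time_s: 17.2
tcp_pos: [0.614, -0.0742, 0.2112]
ee_rot: [[-0.106, -0.263, -0.959], [-0.353, -0.892, 0.283], [-0.93, 0.368, 0.001]]
ft_force: [-0.2, -0.4, -4.5]
grip_width: 0.0104
```

```bash
python3 tip.py 4 3 -.0145 -.012
```

```text
tilt 21.6 lip along -0.0130 side -0.0031 z -0.0079 roll 0.001 force [-0.2 -0.4 -4.5]
heading 73.58290314891148
turn [-3.84  1.13  0.  ]
[[0.001, 0.0069, 0.0036], [0.0011, 0.0073, 0.0031], [0.0012, 0.0075, 0.0026]]
```

{"api": "drive_tool", "payload": {
  "moves": [
    [[0, 0.007, 0.003, -3.84, 1.13, 0], [0, 0.0065, 0.0025, -3.84, 1.13, 0], [-0.001, 0, 0, 0, 0, 0]]
  ]
}}

```text
time_s: 17.5
tcp_pos: [0.6153, -0.0561, 0.2174]
ee_rot: [[-0.137, -0.244, -0.96], [-0.475, -0.834, 0.28], [-0.869, 0.494, -0.001]]
ft_force: [-1.3, 0.8, -4.1]
grip_width: 0.0105
```

```bash
cat > look.py <<'E'
from v import *
import sys
b,l,c1,c2,f=scoop_pts()
z=np.array(r.get_state()["ee_rot"])[:,2]
M=[.636,.0115,.115]
ring=[([M[0]+.027*np.cos(a),M[1]+.027*np.sin(a),.115],(0,255,0)) for a in np.arange(0,6.28,.785)]
view(sys.argv[1],[(l+z*.013,(255,0,255)),(l-z*.013,(255,0,255)),(c1,(0,0,255)),(c2,(0,0,255))]+ring,sb=(145,245,210,310),tb=(110,210,240,260),f=6)
E
python3 tip.py 4 3 -.0145 -.014; python3 look.py k8
```

```text
tilt 29.6 lip along -0.0105 side 0.0008 z -0.0112 roll -0.001 force [-1.3  0.8 -4.1]
heading 73.71598725146973
turn [-3.84  1.12  0.  ]
[[0.0022, 0.0064, 0.003], [0.0022, 0.0066, 0.0024], [0.0023, 0.0068, 0.0018]]
```

View pics/k8.png

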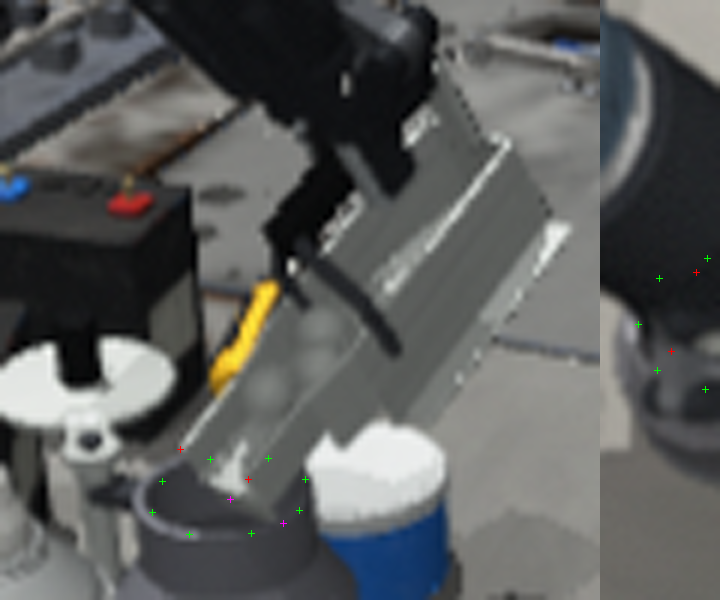

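Two balls are on their way down the spout, with the lip in the mouth. I'll settle the lip slightly deeper and further back, and hold.

{"api": "drive_tool", "payload": {
  "moves": [
    [[-0.001, -0.003, -0.003, 0, 0, 0], [0, 0, -0.001, 0, 0, 0]]
  ]
}}

```text
time_s: 17.8
tcp_pos: [0.6145, -0.0634, 0.2155]
ee_rot: [[-0.134, -0.251, -0.959], [-0.474, -0.834, 0.284], [-0.87, 0.492, -0.007]]
ft_force: [-0.0, -1.1, -1.9]
grip_width: 0.0107
```

```bash
python3 tip.py 4 3 -.0145 -.015; python3 look.py k9
```

```text
tilt 29.5 lip along -0.0175 side -0.0015 z -0.0130 roll -0.007 force [-0.  -1.1 -1.9]
heading 73.27008432423054
turn [-3.83  1.15  0.  ]
[[0.0021, 0.0088, 0.0033], [0.0022, 0.0091, 0.0027], [0.0023, 0.0093, 0.0021]]
```

View pics/k9.png

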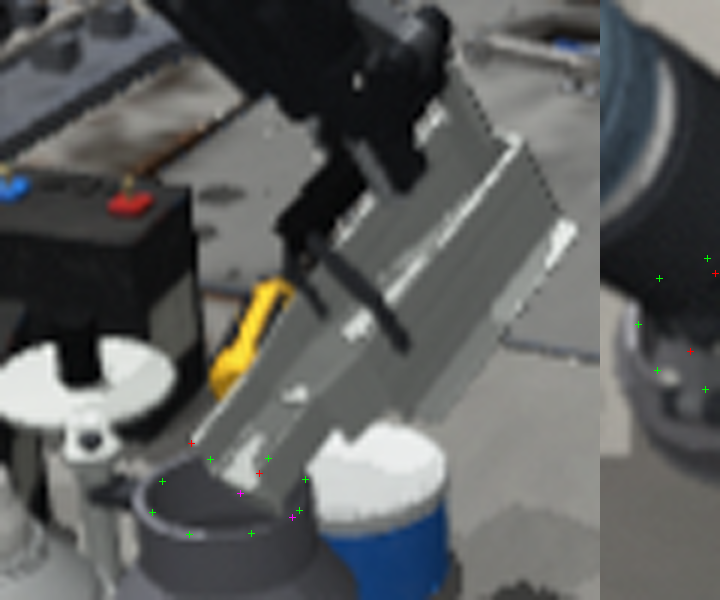

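{"api": "drive_tool", "payload": {
  "moves": [
    [[0.003, 0.0088, 0.0033, -3.83, 1.15, 0], [0.002, 0.0085, 0.0027, -3.83, 1.15, 0], [0, 0.002, 0, 0, 0, 0]]
  ]
}}

```text
time_s: 18.2
tcp_pos: [0.6193, -0.0468, 0.2238]
ee_rot: [[-0.169, -0.235, -0.957], [-0.587, -0.757, 0.289], [-0.792, 0.61, -0.01]]
ft_force: [1.1, 0.1, -2.8]
grip_width: 0.0109
```

```bash
python3 tip.py 4 2 -.0145 -.015; python3 look.py k10
```

```text
tilt 37.6 lip along -0.0168 side -0.0022 z -0.0121 roll -0.010 force [ 1.1  0.1 -2.8]
heading 72.78045906379552
turn [-3.82  1.18  0.  ]
[[0.0018, 0.0096, 0.0013], [0.0019, 0.0098, 0.0007]]
```

View pics/k10.png

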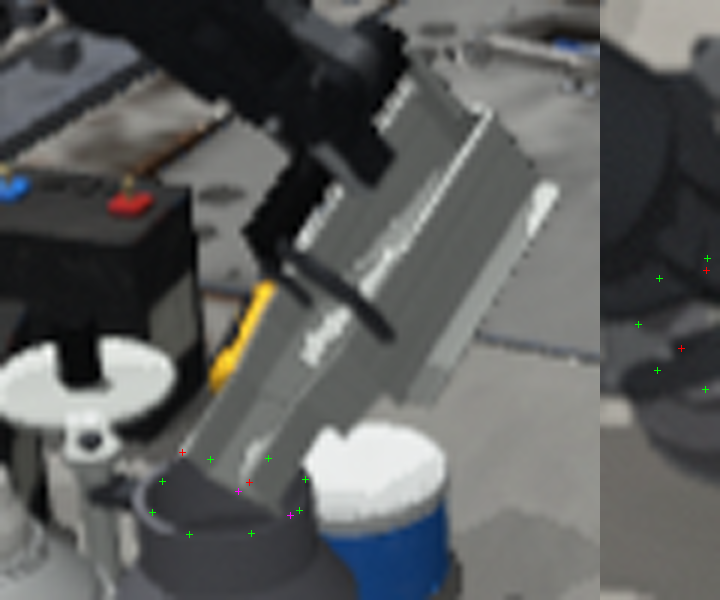

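{"api": "drive_tool", "payload": {
  "moves": [
    [[0.002, 0.0105, 0.001, -3.82, 1.18, 0], [0, 0.002, -0.001, -1, 0.3, 0], [0, 0, 0, 0, 0, 0], [0, 0, 0, 0, 0, 0], [0, 0, 0, 0, 0, 0], [0, 0, 0, 0, 0, 0], [0, 0, 0, 0, 0, 0]]
  ]
}}

```text
time_s: 19.0
tcp_pos: [0.6222, -0.041, 0.2286]
ee_rot: [[-0.184, -0.233, -0.955], [-0.646, -0.704, 0.296], [-0.741, 0.672, -0.021]]
ft_force: [-0.9, 0.9, -2.3]
grip_width: 0.0106
```

```bash
python3 tip.py -4 8 -.0145 -.008; python3 look.py k11; python3 - <<'E'
from v import *
view("k11b",[],sb=(100,340,180,420),tb=(90,290,170,430),f=1.5) if 0 else None
S=imaging.capture("side");cv2.imwrite("pics/k11b.png",cv2.resize(S["color"][140:340,180:400,::-1],None,fx=3,fy=3,interpolation=cv2.INTER_CUBIC))
E
```

```text
tilt 42.2 lip along -0.0201 side -0.0053 z -0.0104 roll -0.021 force [-0.9  0.9 -2.3]
heading 71.71211350873747
turn [ 3.8  -1.26 -0.  ]
[[-0.0031, -0.0073, -0.0024], [-0.003, -0.0071, -0.003], [-0.003, -0.0068, -0.0035], [-0.0029, -0.0065, -0.0041], [-0.0028, -0.0062, -0.0046], [-0.0026, -0.0059, -0.0052], [-0.0025, -0.0055, -0.0056], [-0.0024, -0.0051, -0.0061]]
```

View pics/k11b.png

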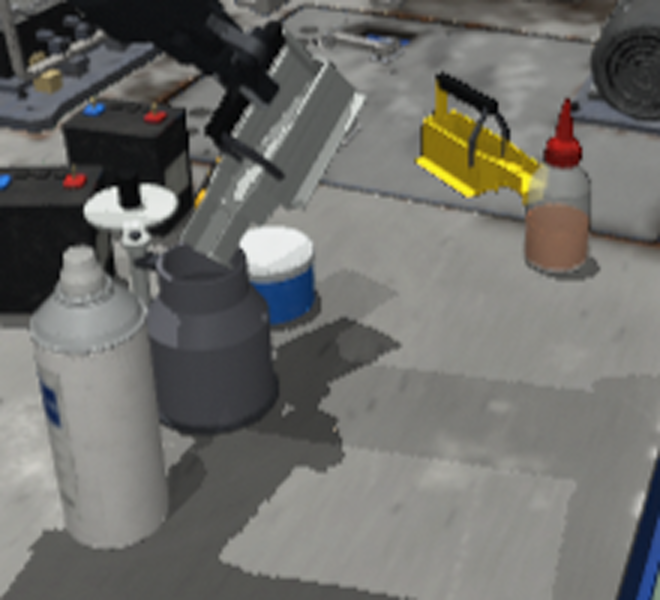

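No ball in the scoop or on the worktop. The lip has drifted to 21 mm off centre, so I'll bring it nearer the centre and hold to meet step 3 safely.

{"api": "drive_tool", "payload": {
  "moves": [
    [[-0.003, 0.006, -0.001, 0, 0, 0], [0, 0.001, 0, 0, 0, 0], [0, 0, 0, 0, 0, 0], [0, 0, 0, 0, 0, 0], [0, 0, 0, 0, 0, 0]]
  ]
}}

```text
time_s: 19.65
tcp_pos: [0.619, -0.0326, 0.2272]
ee_rot: [[-0.184, -0.231, -0.955], [-0.647, -0.704, 0.295], [-0.74, 0.672, -0.02]]
ft_force: [-0.6, -0.9, -2.6]
grip_width: 0.0105
```

```bash
python3 tip.py -5 8 -.0145 -.006; python3 look.py k12
```

```text
tilt 42.2 lip along -0.0132 side 0.0005 z -0.0118 roll -0.020 force [-0.6 -0.9 -2.6]
heading 71.80663578847322
turn [ 4.75 -1.56 -0.  ]
[[-0.0033, -0.0103, -0.0027], [-0.0032, -0.01, -0.0036], [-0.0031, -0.0096, -0.0045], [-0.0029, -0.0091, -0.0054], [-0.0028, -0.0086, -0.0062], [-0.0026, -0.008, -0.0069], [-0.0023, -0.0073, -0.0076], [-0.0021, -0.0066, -0.0082]]
```

View pics/k12.png

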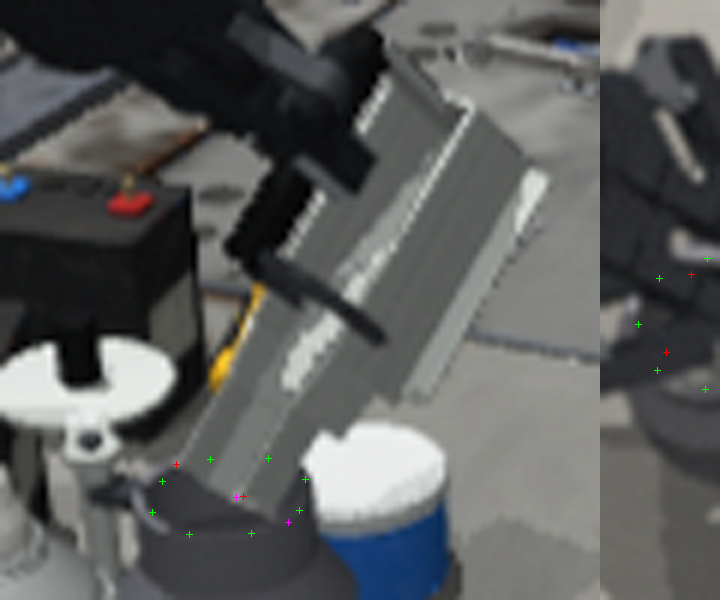

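{"api": "drive_tool", "payload": {
  "moves": [
    [[-0.003, -0.01, -0.0027, 4.75, -1.56, 0], [-0.003, -0.01, -0.0036, 4.75, -1.56, 0], [-0.003, -0.0096, -0.0045, 4.75, -1.56, 0], [-0.003, -0.009, -0.0054, 4.75, -1.56, 0]]
  ]
}}

```text
time_s: 20.15
tcp_pos: [0.6075, -0.0687, 0.2067]
ee_rot: [[-0.089, -0.281, -0.956], [-0.359, -0.886, 0.294], [-0.929, 0.369, -0.022]]
ft_force: [0.3, -0.9, -2.0]
grip_width: 0.0105
```

```bash
python3 tip.py -5 4 -.0145 -.005
```

```text
tilt 21.7 lip along -0.0097 side 0.0013 z -0.0124 roll -0.022 force [ 0.3 -0.9 -2. ]
heading 72.42573270737374
turn [ 4.77 -1.51 -0.  ]
[[-0.0027, -0.0096, -0.0051], [-0.0025, -0.009, -0.0058], [-0.0023, -0.0084, -0.0065], [-0.0021, -0.0076, -0.0071]]
```

{"api": "drive_tool", "payload": {
  "moves": [
    [[-0.002, -0.009, -0.003, 4.77, -1.5, 0], [-0.002, -0.009, -0.004, 4.77, -1.5, 0], [-0.002, -0.008, -0.005, 4.77, -1.5, 0], [-0.002, -0.007, -0.005, 4.77, -1.5, 0]]
  ]
}}

```text
time_s: 20.55
tcp_pos: [0.598, -0.1042, 0.1915]
ee_rot: [[0.02, -0.301, -0.953], [-0.027, -0.953, 0.301], [-0.999, 0.019, -0.027]]
ft_force: [-0.5, -0.8, -2.9]
grip_width: 0.0105
```

```bash
python3 tip.py -1 1 -.0145 .03; python3 look.py k13
```

```text
tilt 1.1 lip along -0.0147 side -0.0005 z 0.0055 roll -0.027 force [-0.5 -0.8 -2.9]
heading 72.45375342943078
turn [ 0.95 -0.3  -0.  ]
[[-0.0008, -0.0009, 0.0227]]
```

View pics/k13.png

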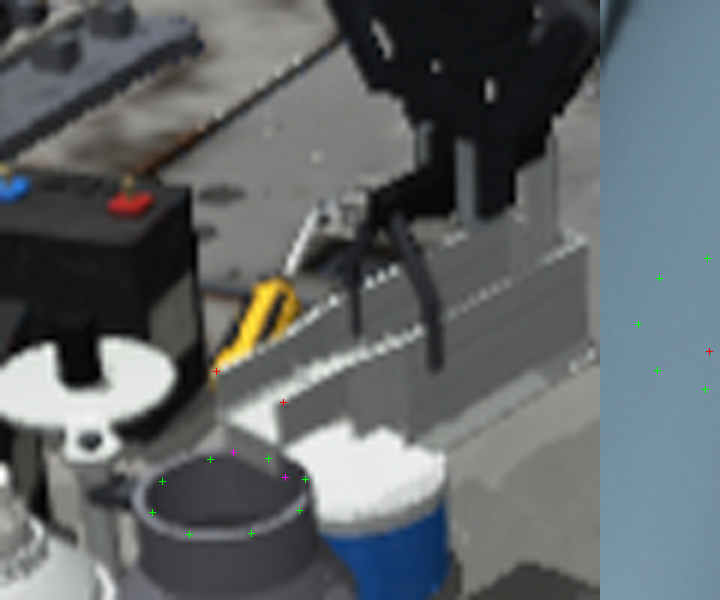

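{"api": "drive_tool", "payload": {
  "moves": [
    [[0, -0.002, 0.015, 0, 0, 0], [0, -0.004, 0.02, 0, 0, 0], [-0.006, -0.006, 0.012, 0.8, 0.6, 0], [-0.015, -0.005, 0, 0.7, 0.5, -2], [-0.02, -0.003, 0, 0, 0, -3], [-0.02, -0.002, -0.005, 0, 0, -3], [-0.02, 0, -0.01, 0, 0, -3], [-0.018, 0, -0.015, 0, 0, -2], [-0.012, 0, -0.015, 0, 0, 0], [-0.006, 0, -0.012, 0, 0, 0]]
  ]
}}

```text
time_s: 21.65
tcp_pos: [0.4683, -0.1277, 0.1778]
ee_rot: [[-0.02, -0.525, -0.851], [-0.012, -0.851, 0.525], [-1.0, 0.02, 0.011]]
ft_force: [-0.2, -0.3, -1.6]
grip_width: 0.0106
```

```bash
python3 - <<'E'
from v import *
print(scoop_pts(), np.round(r.get_state()["tcp_pos"],4), np.round(r.get_state()["ee_rot"],3))
view("k14",[],sb=(150,300,190,390),tb=(110,260,190,390),f=2)
E
```

```text
(array([ 0.4682949 , -0.1276849 ,  0.17980566]), array([ 0.52387163, -0.03619626,  0.10663253]), array([ 0.51125095, -0.02588072,  0.13876986]), array([ 0.53932757, -0.04321796,  0.13841791]), array([ 0.52511024,  0.85079446, -0.02019958])) [ 0.4683 -0.1277  0.1778] [[-0.02  -0.525 -0.851]
 [-0.012 -0.851  0.525]
 [-1.     0.02   0.011]]
```

View pics/k14.png

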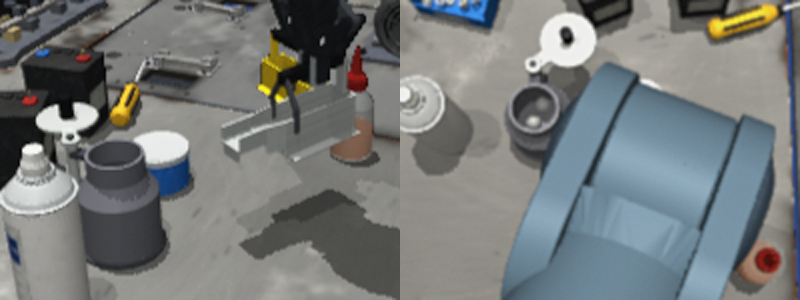

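Balls show inside the magazine (top crop px (538,108)) and the scoop is empty. Lowering.

{"api": "drive_tool", "payload": {
  "moves": [
    [[0, 0, -0.008, 0.7, -1.1, 0], [0, 0, -0.014, 0, 0, 0], [0, 0, -0.016, 0, 0, 0], [0, 0, -0.016, 0, 0, 0], [0, 0, -0.014, 0, 0, 0], [0, 0, -0.008, 0, 0, 0], [0, 0, -0.003, 0, 0, 0], [0, 0, 0, 0, 0, 0]]
  ]
}}

```text
time_s: 22.55
tcp_pos: [0.4698, -0.1272, 0.0987]
ee_rot: [[0.0, -0.527, -0.85], [-0.003, -0.85, 0.527], [-1.0, 0.003, -0.002]]
ft_force: [-0.6, 0.9, -2.6]
grip_width: 0.0107
```

{"api": "drive_tool", "payload": {
  "moves": [
    [[0, 0, -0.007, 0, 0, 0], [0, 0, -0.004, 0, 0, 0], [0, 0, -0.002, 0, 0, 0], [0, 0, 0, 0, 0, 0]]
  ]
}}

```text
time_s: 22.95
tcp_pos: [0.4714, -0.1278, 0.0864]
ee_rot: [[0.003, -0.527, -0.85], [-0.005, -0.85, 0.527], [-1.0, 0.003, -0.005]]
ft_force: [-0.4, -0.2, -2.7]
grip_width: 0.0103
```

{"api": "drive_tool", "payload": {
  "moves": [
    [[0, 0, -0.0015, 0, 0, 0], [0, 0, -0.001, 0, 0, 0], [0, 0, 0, 0, 0, 0]]
  ]
}}

```text
time_s: 23.25
tcp_pos: [0.4717, -0.128, 0.0841]
ee_rot: [[0.004, -0.527, -0.85], [-0.005, -0.85, 0.527], [-1.0, 0.003, -0.006]]
ft_force: [-1.1, 0.5, -2.8]
grip_width: 0.0104
```

{"api": "drive_tool", "payload": {
  "moves": [
    [[0, 0, -0.001, 0, 0, 0], [0, 0, -0.001, 0, 0, 0], [0, 0, 0, 0, 0, 0]]
  ]
}}

```text
time_s: 23.55
tcp_pos: [0.4722, -0.1286, 0.0834]
ee_rot: [[0.005, -0.527, -0.85], [-0.007, -0.85, 0.527], [-1.0, 0.003, -0.008]]
ft_force: [-0.9, 1.5, -1.1]
grip_width: 0.0106
```

Contact at the expected height. Releasing and rising.

{"api": "drive_tool", "payload": {
  "moves": [
    [[0, 0, 0, 0, 0, 0], [0, 0, 0, 0, 0, 0], [0, 0, 0, 0, 0, 0], [0, 0, 0, 0, 0, 0], [0, 0, 0.01, 0, 0, 0], [0, 0, 0.02, 0, 0, 0], [0, 0, 0.04, 0, 0, 0], [0, 0, 0.04, 0, 0, 0], [0, 0, 0.03, 0, 0, 0]]
  ],
  "fingers": 60,
  "newtons": 20
}}

```text
time_s: 24.45
tcp_pos: [0.4686, -0.1269, 0.226]
ee_rot: [[-0.002, -0.527, -0.85], [-0.003, -0.85, 0.527], [-1.0, 0.004, 0.0]]
ft_force: [0.2, -1.0, -0.7]
grip_width: 0.0512
```

```bash
python3 - <<'E'
from v import *
view("k15",[],sb=(150,300,190,390),tb=(110,260,190,390),f=2)
E
```

```text
(no output)
```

View pics/k15.png

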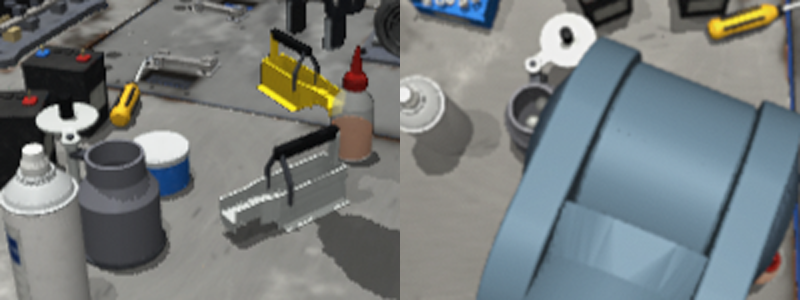

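{"api": "drive_tool", "payload": {
  "moves": [
    [[0.015, 0.005, 0, 0, 0, 5], [0.028, 0.011, 0, 0, 0, 8], [0.028, 0.011, 0, 0, 0, 8], [0.028, 0.011, 0, 0, 0, 8], [0.028, 0.011, 0, 0, 0, 8], [0.028, 0.011, 0, 0, 0, 8], [0.028, 0.011, 0, 0, 0, 8], [0.028, 0.011, 0, 0, 0, 8], [0.015, 0.007, 0, 0, 0, 3], [0, 0, 0, 0, 0, 0]]
  ]
}}

```text
time_s: 25.55
tcp_pos: [0.7029, -0.0345, 0.226]
ee_rot: [[0.005, 0.57, -0.822], [0.003, -0.822, -0.57], [-1.0, 0.001, -0.006]]
ft_force: [0.1, 0.5, -0.0]
grip_width: 0.0512
```

{"api": "drive_tool", "payload": {
  "moves": [
    [[0.012, 0.005, 0, 0, 0, 0], [0.005, 0.001, -0.01, 0, 0, 0], [0, 0, -0.015, 0, 0, 0], [0, 0, -0.015, 0, 0, 0], [0, 0, -0.008, 0, 0, 0], [0, 0, 0, 0, 0, 0]]
  ]
}}

```text
time_s: 26.15
tcp_pos: [0.7158, -0.0305, 0.1725]
ee_rot: [[-0.002, 0.564, -0.826], [0.002, -0.826, -0.564], [-1.0, -0.002, 0.001]]
ft_force: [-1.0, 0.2, 0.8]
grip_width: 0.0514
```

```bash
python3 - <<'E'
from v import *
k=[.7213,-.0287,.148]
view("k16",[(k,(0,0,255)),(r.get_state()["tcp_pos"],(255,255,0))],sb=(160,260,190,290),tb=(90,190,220,320),f=4)
E
```

```text
(no output)
```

View pics/k16.png

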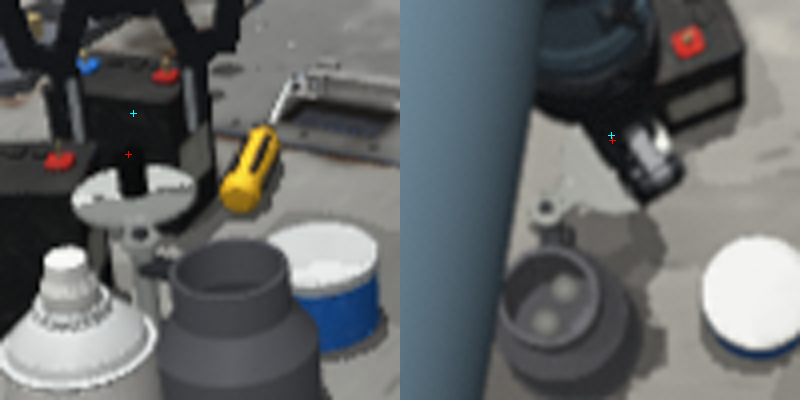

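The knob lies between the fingers. Two balls show through the mouth; the other two are presumably under the shoulder, since none lies elsewhere. Descending.

{"api": "drive_tool", "payload": {
  "moves": [
    [[0.004, 0.001, -0.01, 0, 0, 0], [0, 0, -0.01, 0, 0, 0], [0, 0, -0.004, 0, 0, 0], [0, 0, 0, 0, 0, 0]]
  ]
}}

```text
time_s: 26.65
tcp_pos: [0.7222, -0.0299, 0.1505]
ee_rot: [[0.005, 0.564, -0.826], [0.001, -0.826, -0.564], [-1.0, 0.002, -0.004]]
ft_force: [-0.7, -0.5, -0.5]
grip_width: 0.0513
```

{"api": "drive_tool", "payload": {
  "moves": [
    [[0, 0.001, -0.005, 0, 0, 0], [0, 0, 0, 0, 0, 0]]
  ]
}}

```text
time_s: 26.85
tcp_pos: [0.7221, -0.0287, 0.145]
ee_rot: [[0.004, 0.564, -0.826], [0.001, -0.826, -0.564], [-1.0, 0.002, -0.004]]
ft_force: [-0.2, 0.0, 0.1]
grip_width: 0.0511
```

{"api": "drive_tool", "payload": {
  "moves": [
    [[0, 0, 0, 0, 0, 0], [0, 0, 0, 0, 0, 0], [0, 0, 0, 0, 0, 0], [0, 0, 0, 0, 0, 0], [0, 0, 0, 0, 0, 0]]
  ],
  "fingers": 0,
  "newtons": 20
}}

```text
time_s: 27.35
tcp_pos: [0.7223, -0.0287, 0.1455]
ee_rot: [[0.005, 0.564, -0.826], [0.001, -0.826, -0.564], [-1.0, 0.002, -0.004]]
ft_force: [1.1, -0.1, -0.1]
grip_width: 0.0148
```

{"api": "drive_tool", "payload": {
  "moves": [
    [[-0.006, -0.004, 0, 0, 0, -8], [-0.0065, -0.0031, 0, 0, 0, -8], [-0.0069, -0.0022, 0, 0, 0, -8], [-0.0071, -0.0012, 0, 0, 0, -8], [-0.0072, -0.0002, 0, 0, 0, -8], [-0.0072, 0.0008, 0, 0, 0, -8]]
  ]
}}

```text
time_s: 27.95
tcp_pos: [0.6793, -0.0386, 0.1455]
ee_rot: [[0.001, -0.267, -0.964], [-0.002, -0.964, 0.267], [-1.0, 0.001, -0.002]]
ft_force: [0.6, 1.9, -1.2]
grip_width: 0.0153
```

{"api": "drive_tool", "payload": {
  "moves": [
    [[-0.007, 0.002, 0, 0, 0, -8], [-0.0066, 0.003, 0, 0, 0, -8], [-0.0061, 0.0038, 0, 0, 0, -8], [-0.0055, 0.0047, 0, 0, 0, -8], [-0.0048, 0.0054, 0, 0, 0, -8], [-0.004, 0.006, 0, 0, 0, -8]]
  ]
}}

```text
time_s: 28.55
tcp_pos: [0.6435, -0.0117, 0.1455]
ee_rot: [[0.001, -0.91, -0.414], [0.001, -0.414, 0.91], [-1.0, -0.002, 0.001]]
ft_force: [2.4, 1.6, -3.0]
grip_width: 0.0151
```

{"api": "drive_tool", "payload": {
  "moves": [
    [[-0.0028, 0.0067, 0, 0, 0, -8], [-0.0019, 0.007, 0, 0, 0, -8], [-0.0009, 0.0065, 0, 0, 0, -7], [0, 0, 0, 0, 0, 0], [0, 0, 0, 0, 0, 0]]
  ]
}}

```text
time_s: 29.05
tcp_pos: [0.6374, 0.0099, 0.1455]
ee_rot: [[0.002, -1.0, -0.012], [0.001, -0.012, 1.0], [-1.0, -0.002, 0.001]]
ft_force: [0.7, 0.2, -0.9]
grip_width: 0.0148
```

{"api": "drive_tool", "payload": {
  "moves": [
    [[0, 0.0015, 0, 0, 0, 0], [0, 0.001, 0, 0, 0, 0], [0, 0.001, 0, 0, 0, 0]]
  ]
}}

```text
time_s: 29.35
tcp_pos: [0.6373, 0.0106, 0.1455]
ee_rot: [[0.002, -1.0, -0.013], [-0.004, -0.013, 1.0], [-1.0, -0.002, -0.004]]
ft_force: [-0.2, -3.6, -2.3]
grip_width: 0.0149
```

The force of −3.6 N in y shows the cover is at its stop. Releasing and retreating.

{"api": "drive_tool", "payload": {
  "moves": [
    [[0, 0, 0, 0, 0, 0], [0, 0, 0, 0, 0, 0], [0, 0, 0, 0, 0, 0], [0, 0, 0.015, 0, 0, 0], [0, 0, 0.03, 0, 0, 0], [0, 0, 0.04, 0, 0, 0], [-0.03, 0, 0.02, 0, 0, 0], [-0.04, 0.01, 0, 0, 0, 0], [-0.04, 0.01, 0, 0, 0, 0], [-0.04, 0.01, 0, 0, 0, 0]]
  ],
  "fingers": 60
}}

```text
time_s: 30.35
tcp_pos: [0.4886, 0.0435, 0.2543]
ee_rot: [[0.009, -1.0, -0.016], [0.004, -0.016, 1.0], [-1.0, -0.009, 0.004]]
ft_force: [-0.6, -0.3, 1.0]
grip_width: 0.0515
```

{"api": "drive_tool", "payload": {
  "moves": [
    [[-0.02, 0.02, 0, 0, 0, 0], [0, 0.03, 0, 0, 0, 0], [0, 0.03, 0, 0, 0, 0], [0, 0.01, 0, 0, 0, 0], [0, 0, 0, 0, 0, 0], [0, 0, 0, 0, 0, 0]]
  ]
}}

```text
time_s: 30.95
tcp_pos: [0.4615, 0.1377, 0.2568]
ee_rot: [[0.011, -1.0, -0.019], [0.006, -0.019, 1.0], [-1.0, -0.011, 0.006]]
ft_force: [-0.6, 0.1, -0.6]
grip_width: 0.0512
```

```bash
python3 - <<'E'
from v import *
S,T=view("k17",[([.636,.0115,.148],(0,0,255)),([.69,.012,.121],(255,0,0))],sb=(150,300,190,390),tb=(110,260,190,390),f=2)
E
```

```text
(no output)
```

View pics/k17.png

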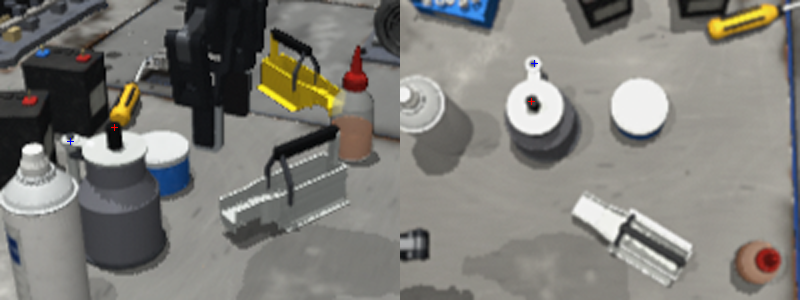

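The cover is shut: the knob is back on its original mark at top crop px (532,102). The scoop is empty and flat at (635,240), and the can, tin and bottle are unmoved. Handing in.

```bash
python3 -c "
from rig import r
print(r.hand_in())"
```

```text
the job is handed in; nothing more can be done
None
```

The magazine is refilled, the empty scoop is standing flat on the worktop, and the cover is shut again. I handed in at about 31 s; no verdict was reported.

- **Cover opened:** I swung it to about 2.2 rad, going by the measured arc of the knob.
- **Pour:** I carried the scoop over level from the tin's side and brought the lip about 8 mm below the rim. I then tipped it in place to about 42° and levelled it with the lip in the mouth for most of the way. By about 1° of tilt it had come out, after all the balls were gone.
- **Lip position:** By my model the lip stayed within about 21 mm of the mouth's centre (limit 25 mm) while tipping. The top camera was blocked by the arm, so only the side camera confirmed this, to about 1 mm.
- **Scoop and cover put back:** I set the scoop down about 0.2 m from where it started. I closed the cover until it pressed its stop at about 3.6 N; the knob ended within about 1 mm of its starting position.

**Last checks:** The final pictures show the knob back on its original mark and the scoop flat and empty. The can, tin and oil bottle stand where they were, and the gripper is clear of everything.

**Not fully confirmed:** Only two of the four balls could be seen through the mouth. I take the other two to be under the shoulder, since the scoop was empty and no ball lay on the worktop.

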